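# Load the swage bar into its bench holder

## Task

Feed the grooved aluminium swage bar, nose first, through the channel and under the bridge of the steel holder, and slide it on, feeling for the moment its notch drops over the key hidden under the bridge and it lies flat on the holder's floor; do not force it. Only then swing the clamp arm over and fully down so that its foot rests on the bar's protruding nose. Leave everything else on the bench where it is.

Things in the scene. Friction and masses are not known exactly. Their poses are not given: they have to be found in the camera images.
- bar: The swage bar: aluminium forming bar, 34 mm wide (its x), 160 mm long (its y), 28 mm tall (its z), 0.3 to 0.55 kg, with five cross grooves 4 mm deep of falling width in its top, the widest near the nose. Origin: centre of its underside. Its nose is the end at its -y. It starts lying flat on the bench, nose roughly towards the holder's mouth.
- bar_nose (a point): Middle of the bar's nose end at the level of its underside, 80 mm from the bar's origin along its -y. The underside is cut back by 6 mm over the first 8 mm from the nose; after that square step it is full depth, so the nose must be carried 5 to 9 mm above the floor to pass over the hidden key; set down beyond it, the bar then slides along resting on the key and its tail.
- bar_notch (a point): Middle of the notch in the bar's underside, 66 mm behind the nose: it runs right across (along x), 16 mm wide in y, 6 mm deep, unseen while the bar lies down.
- holder: Steel bar holder screwed to the bench. Origin: underside of its base, below the bridge's middle; z up; the bar is fed along its -y. Base 96 mm (x) by 310 mm (y), its top (the floor) at z 8 mm. Two rails, 5 mm high and 14 mm wide, leave a channel 39 mm wide about x 0, from y +150 (mouth) to y -25 mm. Beyond the bridge, clamp ears up to z 80 mm at y -109 to -141.
- mouth (a point): Open end of the channel, on the floor, 150 mm from the bridge's middle along the holder's +y.
- bridge (a point): Middle of the bridge's underside, 38 mm above the floor. It covers the channel from y +30 to -30 mm of the holder; cheeks 39 mm apart inside, 67 outside; top at z 54. Hidden below it a fixed square key stands across the floor: 10 mm wide in y, 4.5 mm high, its middle anywhere from y -12 to +12, not measured. Over it the bar drops flat; the key then blocks it, with 3 mm play each way.
- clamp (a joint): Angle of the clamp arm about the holder's x axis. 0: level, pointing to +y, its 16 mm rubber foot (82 mm from the hinge) on top of a bar that lies flat; 1.57 upright; more: leaning back from the bridge (limit 2.1; -0.03 with no bar). 0.35 kg, damped, with friction: it stays where left from about 1.3 to 1.95; lower, its weight swings it slowly down. It starts open, leaning back.
- clamp_hinge (a point): The clamp's hinge axis, at y -125, z 66 mm of the holder. The arm is 22 mm wide and 14 mm thick, then has a round black grip, 18 mm across, from 65 to 120 mm from the hinge.
- clamp_end (a point): Middle of the free end of the clamp arm's grip, 120 mm from the hinge.
- jar: Bystander, to be left alone: closed white plastic jar, 48 mm across, 60 mm tall; loose. Origin: centre of its underside.
- bench_block: Bystander, to be left alone: square steel bench block (64 mm) on a 90 mm black rubber base, 38 mm tall, heavy; loose. Origin: centre of its underside.
- file: Bystander, to be left alone: needle tool about 180 mm long with a pale wooden handle, lying flat; loose. Origin near its middle, underneath.
- tweezers: Bystander, to be left alone: steel tweezers, 155 mm long, lying flat; loose. Origin: centre of its underside.
- weight: Bystander, to be left alone: round steel weighted foot, 64 mm across, 50 mm tall; loose. Origin: centre of its underside.
- wood_block: Bystander, to be left alone: plain wooden block 50 x 110 x 30 mm, no grooves; loose. Origin: centre of its underside.
- cup: Bystander, to be left alone: open white cup, 80 mm across, 110 mm tall; loose. Origin: centre of its underside.
There are look-alikes about, which are no part of the job. Several things look just like the bar: the one meant starts nearest to the robot's base.

How it is judged:
On the way:
1. the bar lies flat under the bridge, its notch over the key, while the clamp is still open (z of bar in the frame of holder below 0.0098 m and z of bar_nose in the frame of holder below 0.01 m and x of bar in the frame of holder between -0.006 and 0.006 m and y of bar_nose in the frame of holder between -0.088 and -0.044 m and angle between the z axis of bar and the z axis of holder, either way round below 0.025 rad and value of joint clamp above 0.8 rad), for 0.2 s.
At the end, for the whole second after the job is handed in: The bar lies flat on the holder's floor under the bridge (origin and nose raised less than 1.8 mm, tilt under 0.025 rad), within 6 mm of the channel's middle, nose 14 to 58 mm beyond the bridge, at rest; the clamp arm is down on it, below 0.03 rad (z of bar in the frame of holder below 0.0098 m and z of bar_nose in the frame of holder below 0.01 m and x of bar in the frame of holder between -0.006 and 0.006 m and y of bar_nose in the frame of holder between -0.088 and -0.044 m and angle between the z axis of bar and the z axis of holder, either way round below 0.025 rad and value of joint clamp below 0.03 rad and linear speed of bar below 0.01 m/s); the robot touches nothing.
It fails at once if while the clamp is open, the bar is forced against the holder or its key with over 60 N (contact force between bar and holder above 60 N and value of joint clamp above 0.5 rad).
It fails at once if a bystander is shifted by more than 30 mm (distance of any of jar, bench_block, file, tweezers, weight, wood_block, cup from where it was at the start of the episode above 0.03 m).
It also fails if it takes over 64 s, if anything falls off the work surface, if the arm or the gripper's body presses on something with over 40 N, if the wrist force passes 120 N, or if a joint passes its speed limit or range.

## Robot

A 7-joint arm with a two-finger parallel gripper is mounted at the origin on the work surface. World frame = base frame: x ahead of the robot, y to its left, z up, the work surface at z = 0. Lengths are in m, angles in rad, forces in N, time in s.
With the tool pointing down it reaches from about 0.4 to 0.85 m from the base axis. Payload 10.4 kg.
Tool frame: the origin (TCP) lies at the very end of the fingers, on their centre line; the grasp point (between the pads) lies 19 mm behind it; z points along the fingers, y is the line along which they close (so a half turn about z gives the same grasp; the last joint's range is limited). The gripper opens to 87 mm and grips with 3 to 60 N. Pads are 19 mm wide; open, the fingers measure 117 mm over their backs; the gripper's body (75 mm by 190 mm) begins 51 mm behind the grasp point.
Start: joints at [1.128, 0.332, -0.065, 1.46, 0.022, 1.35, -0.088], TCP at [0.255, -0.571, 0.223] pointing down, gripper open.
Joint ranges: [-2.6, 2.6], [-0.5, 2.12], [-1.47, 1.34], [0.16, 2.42], [-1.27, 4.41], [0.06, 2.06], [-2.6, 2.6]. Speed limits (rad/s): [2.22, 2.22, 2.79, 2.79, 3.14, 3.14, 3.14].

## Interface

Orientations are given as a unit quaternion [w, x, y, z].
In Python, from cell import ctrl, optics, ticket gives the robot as it stands.
- The arm moves only by the tool jog_arm, never from a script. Its argument "steps" is a list of rows, each a list of 7 numbers: the turn, a rotation vector about the tool's x, y, z in rad, then the shift along the tool's x, y, z in cm, then the closure in counts, from 0 (fully open) to 255 (shut). A call has 1 to 5 rows; each row shifts and turns the commanded pose from where the row before left it, along the tool's axes as they then stand; what a row does not reach is not made up. A row lasts 1/12 s, in which the tool goes at most 41.7 mm and 7.16 degrees, less where a joint would pass 70% of its speed; a pose out of reach is approached as far as the arm can. A call is refused whole if a number of a shift passes 4.17 or a number of a turn 0.125, either way. A call with a gripper value outside its range is refused whole. The fingers move at their own pace and stop on an object; "newtons" is the grip in N (left out, the last holds). Time passes only in rows, so rows that do not move let the fingers close. It gives the time, the measured TCP pose, the force, the opening and the grip force at its end, in the units of the state.
- ctrl.get_obs(): the state, without advancing time (a new reading comes with each control period).
- optics.grab_frame(name): name is "scene" or "top"; returns a dict with "color" (400x640x3 uint8, blue, green, red), "fx", "fy", "cx", "cy" (pixels), "origin" and "attitude" of the camera in the world. Camera axes: x right, y down, z forward; pixel columns grow to the right and rows downward; lengths in m; the calibration is good to about 2 mm. A picture is of the moment at which its call begins. There is no depth.
- ticket.hand_in(): hands the job in; it is judged then, once.
The state is a dict: "time": time; "joint_positions": joint angles; "dq": joint speeds; "joint_efforts": joint torques, N m; "tool_pos": TCP position; "orientation": TCP orientation; "force": force on the tool from outside, world axes, zero at the start; "wrist_torque": the same for the moment, N m; "grip_width": opening from 0.0 (shut) to 1.0 (fully open); "grip_force": force on a finger pad.
Only numpy, scipy, OpenCV 4.12 (cv2) and the standard library are available. Lean on these libraries where they do the work, as an engineer would, in place of code of your own. Each camera call takes 0.05 s, during which the arm holds its last target. There are 200 camera calls.

## Working session

There is one attempt and no reset: what is moved stays moved. The work goes in short steps, Python scripts to look and compute and a tool call to move; the robot and the scene stay as the last step left them, time stands still between calls to the robot, and variables do not carry over. Pictures are saved under pics/ and viewed, at most 10 in all, crops included, and the job is handed in when it is done.

Besides the shell and the picture viewer there is one more tool, called as name([rows], argument=value, ...), one row to a line, values as JSON. jog_arm: Moves the arm, as the interface text tells. Its arguments: {"type":"object","properties":{"steps":{"type":"array"},"newtons":{"type":"number"}},"required":["steps"]}

```bash
ls; mkdir -p pics
python3 - <<'E'
from cell import ctrl,optics
import cv2
for n in("scene","top"):
    f=optics.grab_frame(n);cv2.imwrite(f"pics/{n}0.png",f["color"])
    print(n,{k:v for k,v in f.items() if k!="color"})
print(ctrl.get_obs())
E
```

```text
pics
scene {'fx': 416.4494094132069, 'fy': 416.4494094132069, 'cx': 319.89237281272966, 'cy': 195.0820418034606, 'origin': array([ 1.06613281, -0.48825015,  1.31580318]), 'attitude': array([-0.25383494,  0.89300309,  0.3583636 , -0.09843182])}
top {'fx': 478.1802525735453, 'fy': 478.1802525735453, 'cx': 313.04974219151455, 'cy': 207.0877825988434, 'origin': array([0.22326442, 0.06162522, 1.74654295]), 'attitude': array([-0.07190587,  0.7073716 , -0.69967069,  0.07011337])}
{'time': 0.1, 'joint_positions': array([ 1.12840586,  0.33276771, -0.06467606,  1.46089591,  0.02160717,
        1.34991102, -0.0885346 ]), 'dq': array([-0.0017341 , -0.00378819,  0.00080276, -0.00208361, -0.00048853,
       -0.00066691, -0.00126544]), 'joint_efforts': array([ 9.74494469e-04, -6.24546146e+01,  2.47272535e-02, -3.90718138e+01,
       -6.13014470e-02,  3.65212793e-02,  6.48134346e-05]), 'tool_pos': array([ 0.25456114, -0.57040779,  0.22184061]), 'orientation': array([-6.20147938e-04,  9.78056258e-01,  2.08339971e-01, -1.70917460e-04]), 'force': array([-0.13191982, -0.48916977, -0.64415326]), 'wrist_torque': array([0.0398513 , 0.01762729, 0.07463379]), 'grip_force': 0.0, 'grip_width': 1.0006314926875786}
```

View pics/scene0.png

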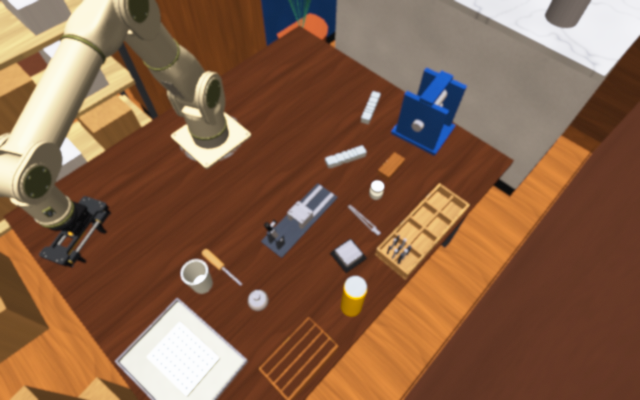

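View pics/top0.png

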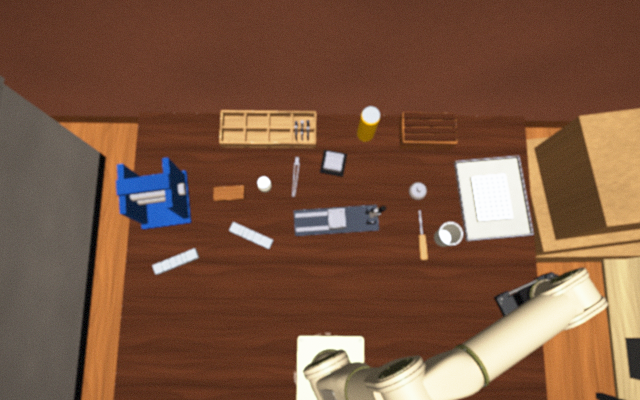

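The top view shows the near bar at about (250,235), the holder at (295–380, 220) with its mouth on the left and the clamp on the right at about (373,215), and a decoy bar at (175,261). I'll crop and measure.

```bash
cat > h.py <<'E'
import numpy as np,cv2
from scipy.spatial.transform import Rotation as R
from cell import ctrl,optics
def rot(q): return R.from_quat(np.r_[q[1:],q[0]])
def ray(f,uv):
    d=np.array([(uv[0]-f["cx"])/f["fx"],(uv[1]-f["cy"])/f["fy"],1])
    return f["origin"],rot(f["attitude"]).apply(d)
def onz(f,uv,z):
    o,d=ray(f,uv); return o+d*(z-o[2])/d[2]
def proj(f,p):
    c=rot(f["attitude"]).inv().apply(np.asarray(p)-f["origin"]); return np.array([f["fx"]*c[0]/c[2]+f["cx"],f["fy"]*c[1]/c[2]+f["cy"]])
E
python3 - <<'E'
from h import *
t=optics.grab_frame("top");s=optics.grab_frame("scene")
a=cv2.resize(t["color"][190:260,220:395],None,fx=4.5,fy=4.5,interpolation=cv2.INTER_CUBIC)
b=cv2.resize(s["color"][135:260,250:400],None,fx=4.5,fy=4.5,interpolation=cv2.INTER_CUBIC)
a=cv2.copyMakeBorder(a,0,0,0,800-a.shape[1],cv2.BORDER_CONSTANT) if a.shape[1]<800 else a
cv2.imwrite("pics/ca.png",a);cv2.imwrite("pics/cb.png",b);print(a.shape,b.shape)
# bright bar
g=cv2.cvtColor(t["color"],cv2.COLOR_BGR2HSV)
m=((g[...,1]<70)&(g[...,2]>110)).astype(np.uint8)
for c in cv2.findContours(m,0,2)[0]:
    if cv2.contourArea(c)>40:
        x=c.reshape(-1,2).mean(0)
        if 130<x[0]<480 and 130<x[1]<290:
            r=cv2.minAreaRect(c); print(np.round(r[0],1),np.round(r[1],1),round(r[2],1),onz(t,r[0],.028).round(4), [onz(t,p,.028)[:2].round(3).tolist() for p in cv2.boxPoints(r)])
E
```

```text
(315, 800, 3) (562, 675, 3)
[174.7 261.1] [11.9 47.7] 68.2 [0.3706 0.5618 0.028 ] [[0.358, 0.648], [0.423, 0.493], [0.384, 0.475], [0.319, 0.629]]
[250.6 234.9] [45.9 11.7] 24.0 [0.4684 0.2932 0.028 ] [[0.482, 0.379], [0.522, 0.363], [0.455, 0.208], [0.416, 0.224]]
[450. 233.] [24. 26.] 90.0 [ 0.4832 -0.4297  0.028 ] [[0.527, -0.384], [0.528, -0.479], [0.44, -0.475], [0.439, -0.381]]
[420.3 222. ] [24.2  3.8] 84.8 [ 0.5224 -0.3233  0.028 ] [[0.566, -0.314], [0.568, -0.328], [0.479, -0.333], [0.477, -0.319]]
[373.9 212.3] [ 8.5 10.3] 63.4 [ 0.5567 -0.1549  0.028 ] [[0.562, -0.131], [0.58, -0.165], [0.551, -0.179], [0.534, -0.145]]
[320.3 219.9] [22.3 51.9] 85.6 [0.5264 0.0411 0.028 ] [[0.559, 0.139], [0.576, -0.05], [0.494, -0.056], [0.477, 0.132]]
[147.  197.5] [11.6 35.4] 82.4 [0.6033 0.6801 0.028 ] [[0.616, 0.749], [0.635, 0.621], [0.591, 0.612], [0.572, 0.739]]
[180.5 188.5] [11.  7.] 90.0 [0.6386 0.559  0.028 ] [[0.659, 0.573], [0.66, 0.547], [0.618, 0.545], [0.618, 0.571]]
[417.5 190.5] [17. 17.] 90.0 [ 0.6404 -0.317   0.028 ] [[0.672, -0.287], [0.673, -0.35], [0.609, -0.347], [0.608, -0.285]]
[264. 183.] [15.6 14.1] 45.0 [0.6629 0.2508 0.028 ] [[0.664, 0.29], [0.703, 0.254], [0.661, 0.212], [0.623, 0.248]]
[295.  176.5] [ 5.9 39.4] 5.7 [0.689  0.1363 0.028 ] [[0.615, 0.153], [0.766, 0.141], [0.764, 0.119], [0.613, 0.131]]
[333.2 160.8] [18.2 18.1] 10.3 [ 0.7514 -0.0056  0.028 ] [[0.723, 0.034], [0.792, 0.022], [0.78, -0.045], [0.711, -0.033]]
```

View pics/ca.png

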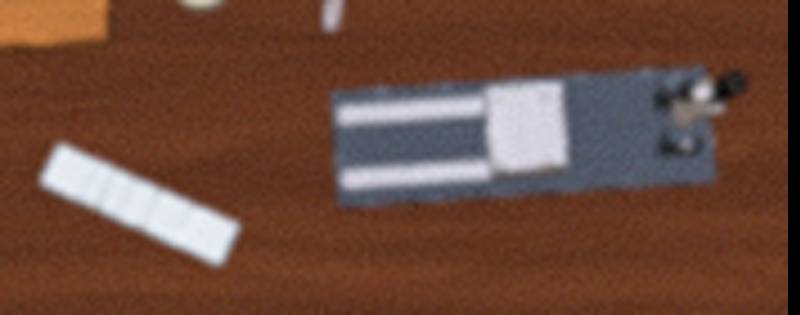

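View pics/cb.png

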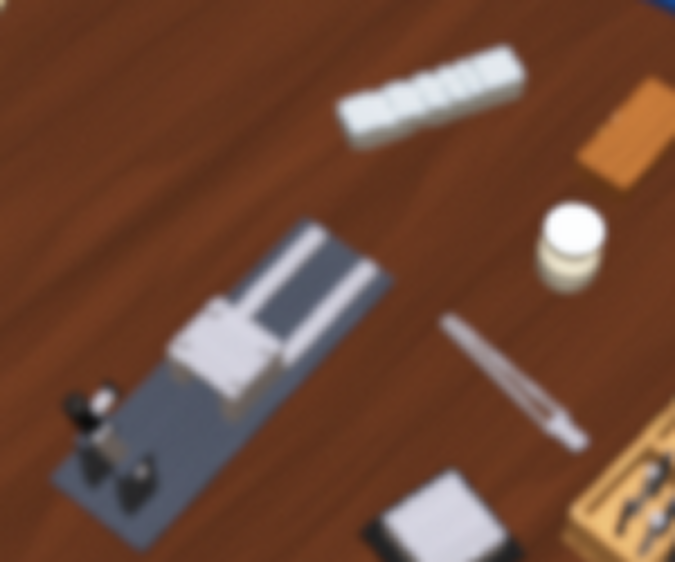

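```bash
cat > meas.py <<'E'
from h import *
fr={n:optics.grab_frame(n) for n in("top","scene")}
def sample(f,P):
    g=f["color"].astype(np.float32).mean(2)
    uv=np.array([proj(f,p) for p in P.reshape(-1,3)],np.float32)
    return cv2.remap(g,uv[:,0].reshape(P.shape[:-1]),uv[:,1].reshape(P.shape[:-1]),cv2.INTER_CUBIC)
E
python3 - <<'E'
from meas import *
# initial holder guess: corners at z=.008, top view
t=fr["top"]
cr=lambda u,v:((u+.5)/4.5-.5+220,(v+.5)/4.5-.5+190)
C=[onz(t,cr(*p),.008)[:2] for p in((333,92),(340,207),(716,181),(705,68))]
c=np.mean(C,0); yv=(C[0]+C[1]-C[2]-C[3])/2; print(c,np.linalg.norm(yv),np.linalg.norm(C[0]-C[1]))
yaw0=np.arctan2(yv[1],yv[0])-np.pi/2
for n,f in fr.items():
    yaw=yaw0;cc=c.copy()
    for it in range(4):
        Y=np.array([-np.sin(yaw),np.cos(yaw)]);X=np.array([Y[1],-Y[0]])
        ys=np.arange(.055,.145,.005);xs=np.arange(-.046,.0461,.0005)
        P=np.zeros((len(ys),len(xs),3));P[...,:2]=cc+ys[:,None,None]*Y+xs[None,:,None]*X;P[...,2]=.013
        I=sample(f,P);
        th=(np.percentile(I,90)+np.median(I[:,abs(xs)<.012]))/2
        W=np.clip(I-th,0,None)
        L=(W*xs*(xs<0)).sum(1)/(W*(xs<0)).sum(1);Rr=(W*xs*(xs>0)).sum(1)/(W*(xs>0)).sum(1)
        k,b=np.polyfit(ys,(L+Rr)/2,1)
        cc=cc+b*X; yaw=yaw-k
    # along-axis: rails start and base end profile at rails / centre
    ys=np.arange(.12,.18,.0005);
    def prof(x,z,ys):
        Q=np.zeros((len(ys),3));Q[:,:2]=cc+ys[:,None]*Y+x*X;Q[:,2]=z;return sample(f,Q[None])[0]
    pr=(prof(-.0265,.013,ys)+prof(.0265,.013,ys))/2
    i=ys[np.argmin(np.gradient(cv2.GaussianBlur(pr[None],(0,0),3)[0]))]
    yb=np.arange(-.06,.06,.0005);pb=np.mean([prof(x,.054,yb) for x in(-.02,-.01,0,.01,.02)],0);gb=np.gradient(cv2.GaussianBlur(pb[None],(0,0),3)[0])
    print(n,cc.round(4),np.degrees(yaw).round(2),"sep",(Rr-L).mean().round(4),"resid",np.std((L+Rr)/2).round(5),"railend",i.round(4),"bridge edges",yb[np.argmax(gb)].round(4),yb[np.argmin(gb)].round(4))
# bar from both views: top face z=.028 bright mask
for n,f in fr.items():
    B=cv2.resize(f["color"],None,fx=4,fy=4,interpolation=cv2.INTER_CUBIC);g=cv2.cvtColor(B,cv2.COLOR_BGR2HSV)
    thv=150
    m=((g[...,1]<60)&(g[...,2]>thv)).astype(np.uint8)
    for ct in cv2.findContours(m,0,2)[0]:
        if cv2.contourArea(ct)<800: continue
        w=np.array([onz(f,(p+.5)/4-.5,.028)[:2] for p in ct.reshape(-1,2)],np.float32)*1000
        r=cv2.minAreaRect(w)
        if np.hypot(r[0][0]-468,r[0][1]-293)<60: print(n,r,cv2.boxPoints(r).round(1).tolist())
E
```

```text
[ 0.53014781 -0.01711686] 0.30755209923978555 0.09572103625365903
top [ 0.5312 -0.017 ] 4.56 sep 0.0531 resid 0.00016 railend 0.1525 bridge edges -0.0305 0.031
scene [ 0.5318 -0.017 ] 4.95 sep 0.0532 resid 0.00014 railend 0.1505 bridge edges -0.033 0.029
top ((468.66387939453125, 293.7984313964844), (164.29660034179688, 39.44218826293945), 66.4342269897461) [[417.70001220703125, 226.39999389648438], [453.8999938964844, 210.60000610351562], [519.5999755859375, 361.20001220703125], [483.3999938964844, 377.0]]
scene ((471.02099609375, 290.951904296875), (165.37548828125, 44.32981872558594), 66.00301361083984) [[417.1000061035156, 224.39999389648438], [457.6000061035156, 206.39999389648438], [524.9000244140625, 357.5], [484.3999938964844, 375.5]]
```

```bash
cat > go.py <<'E'
import sys
from h import *
# usage: go.py x y z phi_deg [step_cm]  -> rows (turn about z, shift cm) from the measured pose
x,y,z,phi=map(float,sys.argv[1:5]); st=float(sys.argv[5]) if len(sys.argv)>5 else 4.1
o=ctrl.get_obs();M=rot(o["orientation"]).as_matrix();p=o["tool_pos"]
T=np.array([[np.cos(np.radians(phi)),np.sin(np.radians(phi)),0],[np.sin(np.radians(phi)),-np.cos(np.radians(phi)),0],[0,0,-1]]).T.T
T=np.column_stack([[np.cos(np.radians(phi)),np.sin(np.radians(phi)),0],[np.sin(np.radians(phi)),-np.cos(np.radians(phi)),0],[0,0,-1]])
rv=R.from_matrix(M.T@T).as_rotvec();d=np.array([x,y,z])-p
n=max(1,int(np.ceil(max(np.linalg.norm(d)*100/st,np.linalg.norm(rv)/.12))))
print("t",o["time"],"pos",p.round(4),"phi",np.degrees(np.arctan2(M[1,0],M[0,0])).round(2),"n",n,"totalrv",rv.round(3))
for i in range(n):
    Mi=M@R.from_rotvec(rv*i/n).as_matrix()
    print((rv/n).round(3).tolist(),(Mi.T@d/n*100).round(2).tolist())
E
python3 go.py .5 -.3 .22 24; python3 go.py .489 .3385 .2 66.4 | head -1
```

```text
t 0.3 pos [ 0.2547 -0.5706  0.2223] phi 24.06 n 9 totalrv [-0.     0.     0.001]
[-0.0, 0.0, 0.0] [3.71, -1.63, 0.03]
[-0.0, 0.0, 0.0] [3.71, -1.64, 0.03]
[-0.0, 0.0, 0.0] [3.71, -1.64, 0.03]
[-0.0, 0.0, 0.0] [3.71, -1.64, 0.03]
[-0.0, 0.0, 0.0] [3.71, -1.64, 0.03]
[-0.0, 0.0, 0.0] [3.71, -1.64, 0.03]
[-0.0, 0.0, 0.0] [3.71, -1.64, 0.03]
[-0.0, 0.0, 0.0] [3.71, -1.64, 0.03]
[-0.0, 0.0, 0.0] [3.71, -1.64, 0.03]
t 0.3 pos [ 0.2547 -0.5706  0.2223] phi 24.06 n 23 totalrv [-0.    -0.    -0.739]
```

jog_arm([
  [0,0,0,3.7,-1.6,0,0],
  [0,0,0,3.7,-1.6,0,0],
  [0,0,0,3.7,-1.6,0,0],
  [0,0,0,3.7,-1.6,0,0],
  [0,0,0,3.7,-1.6,0,0],
])

```text
time: 0.72
tool_pos: [0.3921, -0.4207, 0.2227]
orientation: [0.0, 0.978, 0.208, 0.0]
force: [1.0, -0.5, 0.5]
grip_width: 1.002
grip_force: 0.0
```

jog_arm([
  [0,0,0,3.7,-1.6,0,0],
  [0,0,0,3.7,-1.6,0,0],
  [0,0,0,3.7,-1.6,0,0],
  [0,0,0,3.7,-1.6,0,0],
])

```text
time: 1.05
tool_pos: [0.5011, -0.3019, 0.2228]
orientation: [0.0, 0.978, 0.208, 0.0]
force: [1.2, -0.2, -0.1]
grip_width: 1.0
grip_force: 0.0
```

```bash
python3 go.py .489 .3385 .16 66.4 4.0
```

```text
t 1.05 pos [ 0.5011 -0.3019  0.2228] phi 24.04 n 17 totalrv [ 0.001  0.    -0.739]
[0.0, 0.0, -0.043] [1.47, -3.47, 0.37]
[0.0, 0.0, -0.043] [1.62, -3.4, 0.37]
[0.0, 0.0, -0.043] [1.77, -3.33, 0.37]
[0.0, 0.0, -0.043] [1.91, -3.25, 0.37]
[0.0, 0.0, -0.043] [2.05, -3.16, 0.37]
[0.0, 0.0, -0.043] [2.18, -3.07, 0.37]
[0.0, 0.0, -0.043] [2.31, -2.97, 0.37]
[0.0, 0.0, -0.043] [2.44, -2.87, 0.37]
[0.0, 0.0, -0.043] [2.56, -2.76, 0.37]
[0.0, 0.0, -0.043] [2.68, -2.65, 0.37]
[0.0, 0.0, -0.043] [2.79, -2.53, 0.37]
[0.0, 0.0, -0.043] [2.9, -2.4, 0.37]
[0.0, 0.0, -0.043] [3.0, -2.28, 0.37]
[0.0, 0.0, -0.043] [3.1, -2.14, 0.37]
[0.0, 0.0, -0.043] [3.19, -2.01, 0.37]
[0.0, 0.0, -0.043] [3.27, -1.87, 0.37]
[0.0, 0.0, -0.043] [3.35, -1.72, 0.37]
```

jog_arm([
  [0,0,-0.043,1.5,-3.5,0,0],
  [0,0,-0.043,1.6,-3.4,0,0],
  [0,0,-0.043,1.8,-3.3,0,0],
  [0,0,-0.043,1.9,-3.2,0,0],
  [0,0,-0.043,2.0,-3.2,0,0],
])

```text
time: 1.47
tool_pos: [0.4965, -0.1136, 0.2226]
orientation: [0.0, 0.95, 0.313, 0.0]
force: [0.8, -0.1, -0.2]
grip_width: 1.0
grip_force: 0.0
```

jog_arm([
  [0,0,-0.043,2.2,-3.1,0,0],
  [0,0,-0.043,2.3,-3.0,0,0],
  [0,0,-0.043,2.4,-2.9,0,0],
  [0,0,-0.043,2.6,-2.8,0,0],
  [0,0,-0.043,2.7,-2.6,0,0],
])

```text
time: 1.88
tool_pos: [0.4929, 0.0755, 0.2228]
orientation: [0.0, 0.911, 0.413, 0.0]
force: [0.1, -0.8, 0.2]
grip_width: 0.997
grip_force: 0.0
```

jog_arm([
  [0,0,-0.043,2.8,-2.5,0,0],
  [0,0,-0.043,2.9,-2.4,1,0],
  [0,0,-0.043,3.0,-2.3,1,0],
  [0,0,-0.043,3.1,-2.1,2,0],
  [0,0,-0.043,3.2,-2.0,2,0],
])

```text
time: 2.3
tool_pos: [0.4916, 0.2621, 0.1634]
orientation: [0.0, 0.861, 0.508, 0.001]
force: [0.5, -0.1, -0.5]
grip_width: 1.0
grip_force: 0.0
```

jog_arm([
  [0,0,-0.043,3.3,-1.9,0.5,0],
  [0,0,-0.043,3.3,-1.7,0,0],
  [0,0,0,0,0,0,0],
])

```text
time: 2.55
tool_pos: [0.4869, 0.3433, 0.1578]
orientation: [-0.002, 0.836, 0.549, 0.0]
force: [-1.0, -0.4, -0.6]
grip_width: 1.003
grip_force: 0.0
```

```bash
python3 go.py .489 .3385 .012 66.4 4.0
python3 - <<'E'
from meas import *
# bar edges via rows along its length/width at z=.028, top+scene views
th=np.radians(66.4);Y=np.array([np.cos(th),np.sin(th)]);X=np.array([Y[1],-Y[0]])
for n,f in fr.items():
    c=np.array([.470,.2945])
    def edge(A,B,bs,lo,hi):
        a=np.arange(lo,hi,.0005);P=np.zeros((len(bs),len(a),3));P[...,:2]=c+a[None,:,None]*A+np.array(bs)[:,None,None]*B;P[...,2]=.028
        g=np.gradient(cv2.GaussianBlur(sample(f,P).mean(0)[None],(0,0),3)[0]);return a[g.argmax()].round(4),a[g.argmin()].round(4),a[g.argsort()[:1]]
    print(n,"along",edge(Y,X,[-.008,0,.008],-.11,.11),"across",edge(X,Y,[-.01,0,.02,.035],-.05,.05))
cv2.imwrite("pics/s1.png",fr["scene"]["color"])
E
```

```text
t 2.55 pos [0.4869 0.3433 0.1578] phi 66.57 n 4 totalrv [-0.004 -0.003  0.003]
[-0.001, -0.001, 0.001] [-0.1, 0.11, 3.64]
[-0.001, -0.001, 0.001] [-0.1, 0.11, 3.64]
[-0.001, -0.001, 0.001] [-0.09, 0.1, 3.65]
[-0.001, -0.001, 0.001] [-0.09, 0.1, 3.65]
top along (np.float64(-0.0965), np.float64(0.1065), array([0.1065])) across (np.float64(-0.047), np.float64(0.047), array([0.047]))
scene along (np.float64(-0.0845), np.float64(0.079), array([0.079])) across (np.float64(-0.0185), np.float64(0.02), array([0.02]))
```

jog_arm([
  [0,0,0,-0.2,0.1,3.6,0],
  [0,0,0,-0.2,0.1,3.6,0],
  [0,0,0,-0.1,0.1,3.6,0],
  [0,0,0,0,0.1,3.0,0],
  [0,0,0,0,0,0.8,0],
])

```text
time: 3.07
tool_pos: [0.4906, 0.3253, 0.0078]
orientation: [0.001, 0.84, 0.543, -0.003]
force: [-0.3, -1.3, 0.0]
grip_width: 0.999
grip_force: 0.0
```

jog_arm([
  [0,0,0,0,0,0,255],
  [0,0,0,0,0,0,255],
  [0,0,0,0,0,0,255],
  [0,0,0,0,0,0,255],
  [0,0,0,0,0,0,255],
], newtons=50)

```text
time: 3.48
tool_pos: [0.4928, 0.3298, 0.0141]
orientation: [0.0, 0.839, 0.544, 0.001]
force: [-0.3, 0.4, 1.1]
grip_width: 0.711
grip_force: 0.0
```

jog_arm([
  [0,0,0,0,0,0,255],
  [0,0,0,0,0,0,255],
  [0,0,0,0,0,0,255],
  [0,0,0,0,0,0,255],
  [0,0,0,0,0,0,255],
])

```text
time: 3.9
tool_pos: [0.491, 0.3305, 0.0128]
orientation: [-0.001, 0.839, 0.545, -0.0]
force: [-4.7, 2.3, 5.6]
grip_width: 0.387
grip_force: 49.6
```

```bash
python3 go.py .487 .338 .011 66.4 |head -1
python3 - <<'E'
from meas import *
cv2.imwrite("pics/s2.png",cv2.resize(fr["scene"]["color"][100:260,250:450],None,fx=4,fy=3.75)[:600])
o=ctrl.get_obs();print(o["grip_width"],o["grip_force"],o["force"])
E
```

```text
t 3.9 pos [0.491  0.3305 0.0128] phi 65.99 n 1 totalrv [-0.001 -0.001 -0.007]
0.38548760301386736 49.643402360379696 [-3.70205888  2.35970129  6.59120003]
```

View pics/s2.png

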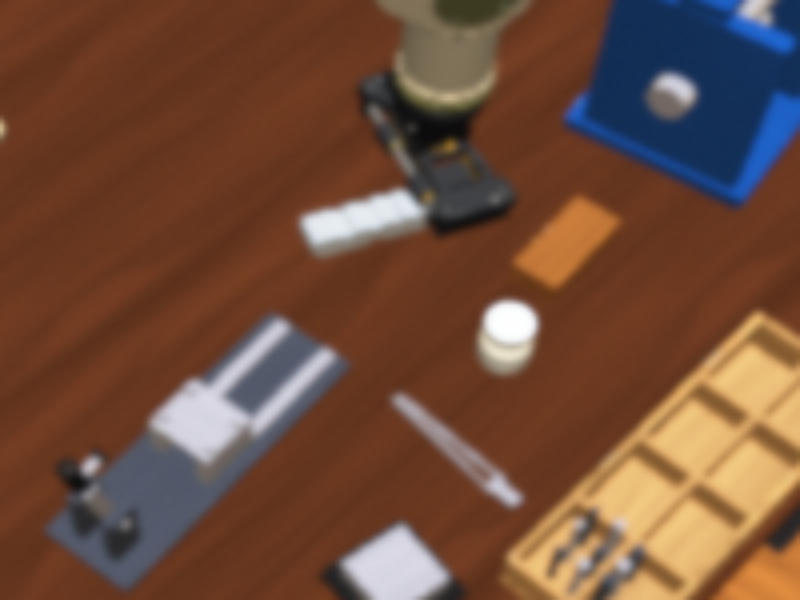

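jog_arm([
  [0,0,0,0,0,0,180],
  [0,0,0,0,0,0,120],
  [0,0,0,0,0,0,120],
  [0,0,0,0.8,0,0.4,120],
  [0,0,0,0,0,0,120],
])

```text
time: 4.42
tool_pos: [0.4956, 0.3372, 0.0077]
orientation: [-0.0, 0.839, 0.544, 0.0]
force: [-0.5, -0.2, -0.2]
grip_width: 0.515
grip_force: 0.0
```

jog_arm([
  [0,0,0,0,0,0,255],
  [0,0,0,0,0,0,255],
  [0,0,0,0,0,0,255],
  [0,0,0,0,0,0,255],
  [0,0,0,0,0,0,255],
], newtons=60)

```text
time: 4.83
tool_pos: [0.4951, 0.3365, 0.0083]
orientation: [0.0, 0.839, 0.544, -0.0]
force: [0.3, 0.6, -2.4]
grip_width: 0.384
grip_force: 59.5
```

jog_arm([
  [0,0,0,0,0,0,255],
  [0,0,0,0,0,0,255],
])

```text
time: 5.0
tool_pos: [0.4952, 0.3364, 0.0083]
orientation: [0.0, 0.839, 0.544, -0.0]
force: [-0.1, 0.8, -2.8]
grip_width: 0.386
grip_force: 59.5
```

```bash
cat >> meas.py <<'E'
def baredge(c,phi,z,lo,hi,names=("top","scene")):
    """nose edge of the bar's top face, distance along +phi from c"""
    th=np.radians(phi);Y=np.array([np.cos(th),np.sin(th)]);X=np.array([Y[1],-Y[0]])
    for n in names:
        f=fr[n];a=np.arange(lo,hi,.0005);b=np.array([-.008,0,.008])
        P=np.zeros((3,len(a),3));P[...,:2]=np.asarray(c)+a[None,:,None]*Y+b[:,None,None]*X;P[...,2]=z
        I=cv2.GaussianBlur(sample(fr[n],P).mean(0)[None],(0,0),3)[0];g=np.gradient(I)
        print(n,"nose at",a[g.argmax()].round(4))
        a2=np.arange(-.04,.04,.0005);b2=np.array([-.075,-.07,-.04,-.035]);P=np.zeros((4,len(a2),3));P[...,:2]=np.asarray(c)+a2[None,:,None]*X+(b2[:,None,None]-.045)*Y;P[...,2]=z
        I=cv2.GaussianBlur(sample(f,P),(0,0),3,sigmaY=.01);g=np.gradient(I,axis=1);print("  across edges",a2[g.argmax(1)],a2[g.argmin(1)])
E
python3 go.py .487 .338 .011 66.4 |head -1
python3 - <<'E'
from meas import *
o=ctrl.get_obs();print(o["grip_width"],o["grip_force"],o["force"])
M=rot(o["orientation"]).as_matrix();phi=np.degrees(np.arctan2(M[1,0],M[0,0]))
baredge(o["tool_pos"][:2],phi,.028,-.17,-.09)
E
```

```text
t 5.0 pos [0.4952 0.3364 0.0083] phi 65.93 n 1 totalrv [ 0.     0.    -0.008]
0.38739956015373 59.509069472551346 [ 0.53816748  0.60348954 -3.26074012]
top nose at -0.148
  across edges [-0.0375 -0.0375 -0.0325 -0.037 ] [0.037  0.037  0.034  0.0345]
scene nose at -0.1345
  across edges [-0.021  -0.0225 -0.0205 -0.0205] [0.0155 0.017  0.0185 0.0175]
```

jog_arm([
  [0,0,0,0,0,-1.5,255],
  [0,0,0,0,0,-2,255],
  [0,0,0,0,0,-2,255],
  [0,0,0,0,0,0,255],
])

```text
time: 5.43
tool_pos: [0.4968, 0.3382, 0.0681]
orientation: [0.0, 0.839, 0.544, 0.003]
force: [0.4, 0.3, -3.0]
grip_width: 0.387
grip_force: 59.5
```

```bash
python3 go.py .5066 .282 .05 94.75
python3 - <<'E'
from h import *
o=ctrl.get_obs();print(o["force"],o["wrist_torque"],o["grip_width"])
E
```

```text
t 5.4333 pos [0.4968 0.3382 0.0681] phi 65.94 n 5 totalrv [ 0.004 -0.004 -0.503]
[0.001, -0.001, -0.101] [-0.95, 0.64, 0.36]
[0.001, -0.001, -0.101] [-1.01, 0.54, 0.36]
[0.001, -0.001, -0.101] [-1.06, 0.43, 0.36]
[0.001, -0.001, -0.101] [-1.09, 0.33, 0.36]
[0.001, -0.001, -0.101] [-1.12, 0.21, 0.36]
[ 0.35794751  0.30482835 -3.04461697] [ 0.26636113 -0.21185034 -0.0233429 ] 0.38669820811986927
```

jog_arm([
  [0,0,-0.1,-0.9,0.6,0.4,255],
  [0,0,-0.1,-1.0,0.5,0.4,255],
  [0,0,-0.1,-1.1,0.4,0.4,255],
  [0,0,-0.1,-1.1,0.3,0.4,255],
  [0,0,-0.1,-1.1,0.2,0.4,255],
])

```text
time: 5.85
tool_pos: [0.5033, 0.2801, 0.043]
orientation: [0.0, 0.676, 0.736, -0.0]
force: [-0.2, -0.3, -3.9]
grip_width: 0.382
grip_force: 59.5
```

jog_arm([
  [0,0,0,0,0,0,255],
  [0,0,0,0,0,0,255],
])

```text
time: 6.02
tool_pos: [0.5035, 0.2803, 0.0432]
orientation: [-0.0, 0.68, 0.733, -0.0]
force: [0.0, 0.7, -3.5]
grip_width: 0.385
grip_force: 59.5
```

```bash
python3 go.py .5066 .282 .033 94.75
python3 - <<'E'
from meas import *
o=ctrl.get_obs();print(o["force"],o["wrist_torque"],o["grip_width"],o["orientation"])
M=rot(o["orientation"]).as_matrix();phi=np.degrees(np.arctan2(M[1,0],M[0,0]))
baredge(o["tool_pos"][:2],phi,o["tool_pos"][2]+.0197,-.17,-.09)
cv2.imwrite("pics/s3.png",cv2.resize(fr["scene"]["color"][130:250,260:420],None,fx=5,fy=5,interpolation=cv2.INTER_CUBIC))
E
```

```text
t 6.0167 pos [0.5035 0.2803 0.0432] phi 94.32 n 1 totalrv [-0.001  0.    -0.007]
[-0.001, 0.0, -0.007] [0.14, 0.33, 1.02]
[ 0.23665064  0.52860333 -3.5199734 ] [ 0.26372637 -0.05441744  0.00129908] 0.3837281528750201 [-2.17000982e-04  6.79187980e-01  7.33964266e-01  3.10386501e-04]
top nose at -0.135
  across edges [ 0.0275  0.024  -0.029  -0.037 ] [0.0175 0.016  0.0365 0.037 ]
scene nose at -0.1365
  across edges [-0.02   -0.021  -0.0195 -0.02  ] [0.0165 0.016  0.0175 0.019 ]
```

View pics/s3.png

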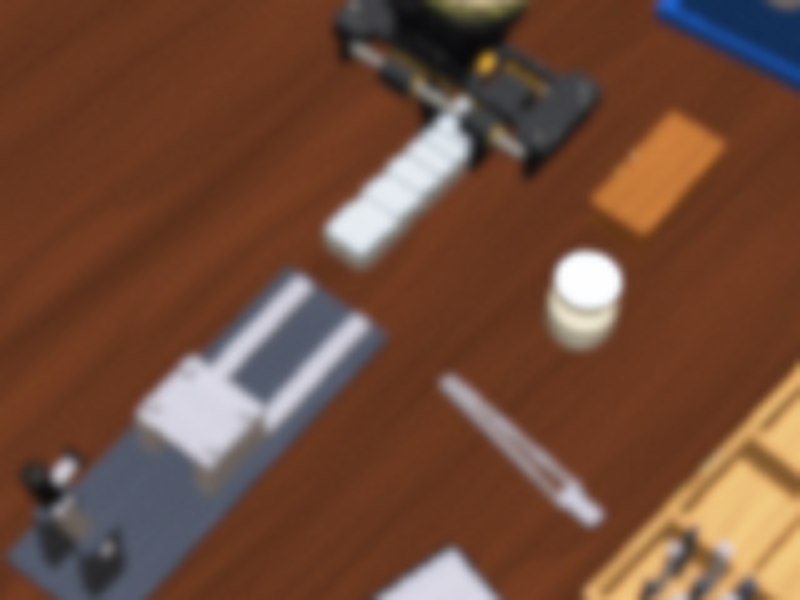

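```bash
python3 go.py .5076 .282 .023 94.75
```

```text
t 6.1167 pos [0.5033 0.2819 0.0437] phi 94.44 n 1 totalrv [ 0.    -0.001 -0.005]
[0.0, -0.001, -0.005] [-0.03, 0.43, 2.07]
```

jog_arm([
  [0,0,-0.005,0,0.4,2.0,255],
  [0,0,0,0,0,0,255],
  [0,0,0,-1.5,0,0,255],
  [0,0,0,-1.5,0,0,255],
  [0,0,0,0,0,0,255],
])

```text
time: 6.53
tool_pos: [0.5105, 0.2489, 0.0235]
orientation: [0.001, 0.678, 0.735, -0.001]
force: [0.5, -1.1, -4.3]
grip_width: 0.385
grip_force: 59.5
```

```bash
cat > st.py <<'E'
from h import *
o=ctrl.get_obs();p=o["tool_pos"];M=rot(o["orientation"]).as_matrix()
a=np.radians(4.75);Y=np.array([-np.sin(a),np.cos(a)]);X=np.array([Y[1],-Y[0]])
d=p[:2]-np.array([.5232,.0827])
f=o["force"]
print("t %.2f"%o["time"],"holder x %.2f y %.2f z %.2f mm"%(d@X*1e3,(d@Y+.1)*1e3,p[2]*1e3),"phi %.2f"%np.degrees(np.arctan2(M[1,0],M[0,0])),"tilt",M[2,:2].round(4),"F hx %.1f hy %.1f z %.1f"%(f[:2]@X,f[:2]@Y,f[2]),"T",o["wrist_torque"].round(2),"grip",round(o["grip_width"]*87,1))
E
python3 st.py
python3 - <<'E'
from meas import *
o=ctrl.get_obs()
c=o["tool_pos"];baredge(c[:2],94.75,c[2]+.0197,-.17,-.09,("scene","top"))
E
```

```text
t 6.53 holder x 1.07 y 266.64 z 23.48 mm phi 94.66 tilt [-0.0022 -0.0006] F hx 0.4 hy -1.1 z -4.3 T [ 0.07 -0.09  0.01] grip 33.5
scene nose at -0.136
  across edges [-0.021  -0.021  -0.02   -0.0205] [0.0155 0.016  0.0165 0.0205]
top nose at -0.1365
  across edges [ 0.0095  0.033  -0.031  -0.0225] [0.0285 0.0175 0.0365 0.037 ]
```

jog_arm([
  [0,0,0,-2,0,0,255],
  [0,0,0,-2,0,0,255],
  [0,0,0,-2,0,0,255],
  [0,0,0,-2,0,0,255],
  [0,0,0,0,0,0,255],
])

```text
time: 7.05
tool_pos: [0.5176, 0.1681, 0.0234]
orientation: [0.001, 0.678, 0.735, -0.001]
force: [-0.0, -0.4, -4.3]
grip_width: 0.383
grip_force: 59.5
```

```bash
python3 st.py
python3 - <<'E'
from meas import *
for n,a in(("scene",fr["scene"]["color"][150:250,260:380]),("top",fr["top"]["color"][180:255,285:385])):
    cv2.imwrite(f"pics/{n}4.png",cv2.resize(a,None,fx=4 if n=="top" else 4,fy=4,interpolation=cv2.INTER_CUBIC))
a=cv2.imread("pics/scene4.png");b=cv2.imread("pics/top4.png")[:,:310]
b=cv2.copyMakeBorder(b,0,a.shape[0]-b.shape[0],0,0,cv2.BORDER_CONSTANT);cv2.imwrite("pics/c4.png",np.hstack([a,b]))
E
```

```text
t 7.05 holder x 1.47 y 185.62 z 23.44 mm phi 94.63 tilt [-0.0024 -0.0002] F hx -0.0 hy -0.4 z -4.3 T [ 0.12 -0.09 -0.04] grip 33.4
```

View pics/c4.png

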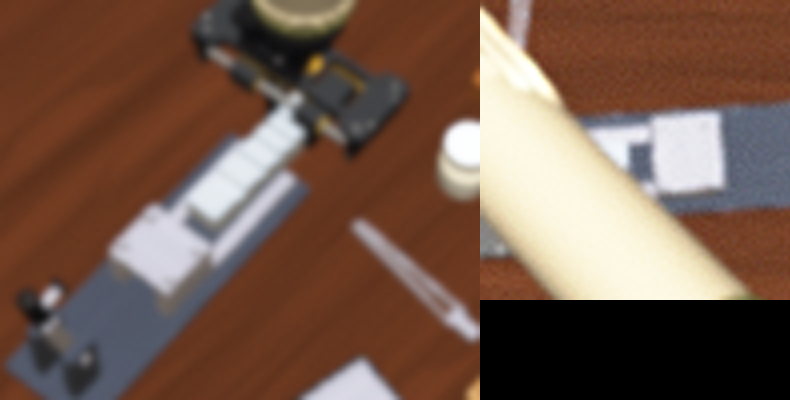

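jog_arm([
  [0,0,-0.002,-1.5,-0.05,0,255],
  [0,0,0,-1.5,0,0,255],
  [0,0,0,-1,0,0,255],
  [0,0,0,-1,0,0,255],
  [0,0,0,0,0,0,255],
])

```text
time: 7.57
tool_pos: [0.521, 0.1204, 0.0234]
orientation: [0.0, 0.676, 0.737, -0.0]
force: [0.6, -0.3, -3.7]
grip_width: 0.386
grip_force: 59.5
```

```bash
python3 st.py
```

```text
t 7.57 holder x 0.93 y 137.73 z 23.40 mm phi 94.89 tilt [-0.0008  0.    ] F hx 0.6 hy -0.3 z -3.7 T [ 0.16 -0.06 -0.02] grip 33.5
```

jog_arm([
  [0,0,0,-1,0,0,255],
  [0,0,0,-1,0,0,255],
  [0,0,0,-1,0,0,255],
  [0,0,0,-1,0,0,255],
  [0,0,0,0,0,0,255],
])

```text
time: 7.98
tool_pos: [0.5245, 0.0788, 0.0232]
orientation: [0.0, 0.677, 0.736, -0.001]
force: [0.2, -1.2, -5.0]
grip_width: 0.381
grip_force: 59.5
```

```bash
python3 st.py
python3 - <<'E'
from meas import *
cv2.imwrite("pics/c5.png",cv2.resize(fr["scene"]["color"][150:250,250:380],None,fx=6,fy=6,interpolation=cv2.INTER_CUBIC))
# nose edge along channel axis seen by scene view at top height
a=np.radians(4.75);Y=np.array([-np.sin(a),np.cos(a)]);c=np.array([.5232,.0827])-.1*Y
ys=np.arange(-.1,-.02,.002);P=np.zeros((1,len(ys),3));P[0,:,:2]=c+ys[:,None]*Y;P[0,:,2]=.043
I=sample(fr["scene"],P)[0]; print(dict(zip((ys*1e3).round().astype(int).tolist(),I.astype(int).tolist())))
E
```

```text
t 7.98 holder x 0.97 y 96.05 z 23.17 mm phi 94.81 tilt [-0.0015 -0.0004] F hx 0.1 hy -1.2 z -5.0 T [ 0.17 -0.07 -0.02] grip 33.2
{-100: 93, -98: 93, -96: 93, -94: 93, -92: 93, -90: 93, -88: 93, -86: 93, -84: 93, -82: 93, -80: 93, -78: 93, -76: 93, -74: 93, -72: 93, -70: 93, -68: 93, -66: 93, -64: 92, -62: 92, -60: 92, -58: 92, -56: 92, -54: 91, -52: 91, -50: 92, -48: 95, -46: 100, -44: 105, -42: 117, -40: 133, -38: 151, -36: 175, -34: 188, -32: 195, -30: 198, -28: 198, -26: 202, -24: 206, -22: 211}
```

View pics/c5.png

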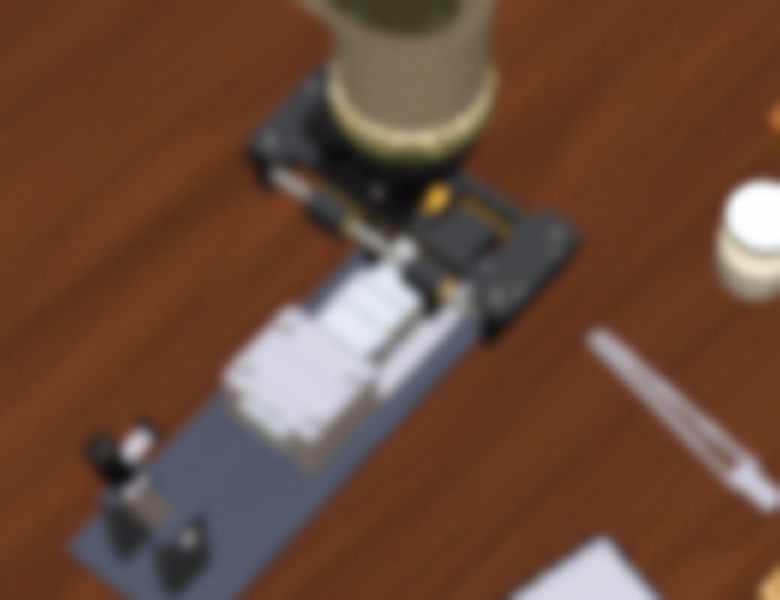

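jog_arm([
  [0,0,0,-0.8,0,0,255],
  [0,0,0,0,0,0.2,255],
  [0,0,0,0,0,0.1,255],
  [0,0,0,0,0,0,255],
])

```text
time: 8.42
tool_pos: [0.525, 0.0736, 0.0203]
orientation: [0.0, 0.676, 0.737, -0.0]
force: [-0.0, -1.7, -2.1]
grip_width: 0.387
grip_force: 59.5
```

```bash
python3 st.py
```

```text
t 8.42 holder x 1.02 y 90.81 z 20.34 mm phi 94.98 tilt [-0.0007  0.0001] F hx -0.2 hy -1.7 z -2.1 T [-0.5  -0.09  0.02] grip 33.7
```

jog_arm([
  [0,0,0,0,0,0.05,255],
  [0,0,0,-0.2,0,0,255],
  [0,0,0,-0.2,0,0,255],
  [0,0,0,0,0,0,255],
])

```text
time: 8.75
tool_pos: [0.5254, 0.0708, 0.0202]
orientation: [-0.0, 0.675, 0.737, 0.001]
force: [-0.6, 3.2, 0.9]
grip_width: 0.387
grip_force: 59.5
```

```bash
python3 st.py
```

```text
t 8.75 holder x 1.19 y 87.92 z 20.23 mm phi 95.03 tilt [0.0009 0.0007] F hx -0.3 hy 3.3 z 0.9 T [0.6  0.1  0.03] grip 33.7
```

jog_arm([
  [0,0,0,-0.2,0,0,255],
  [0,0,0,-0.2,0,0,255],
  [0,0,0,0,0,0,255],
])

```text
time: 9.0
tool_pos: [0.5258, 0.0659, 0.0201]
orientation: [0.0, 0.676, 0.737, 0.0]
force: [-0.9, 3.5, 3.1]
grip_width: 0.388
grip_force: 59.5
```

```bash
python3 st.py
```

```text
t 9.00 holder x 1.15 y 83.03 z 20.07 mm phi 94.98 tilt [0.0001 0.0004] F hx -0.6 hy 3.6 z 3.1 T [0.56 0.06 0.05] grip 33.8
```

jog_arm([
  [0,0,0,-0.2,-0.02,0,255],
  [0,0,0,-0.2,0,0,255],
  [0,0,0,0,0,0,255],
])

```text
time: 9.25
tool_pos: [0.526, 0.0614, 0.02]
orientation: [0.0, 0.676, 0.737, 0.0]
force: [0.2, 2.7, 2.9]
grip_width: 0.386
grip_force: 59.5
```

```bash
python3 st.py
```

```text
t 9.25 holder x 0.99 y 78.56 z 20.00 mm phi 94.96 tilt [-0.0004  0.0004] F hx 0.5 hy 2.7 z 2.9 T [ 0.35 -0.14  0.01] grip 33.6
```

jog_arm([
  [0,0,0,-0.15,0,0.05,255],
  [0,0,0,-0.15,0,0,255],
  [0,0,0,0,0,0,255],
])

```text
time: 9.5
tool_pos: [0.5262, 0.0591, 0.0196]
orientation: [0.0, 0.676, 0.737, 0.0]
force: [0.0, 3.9, 4.3]
grip_width: 0.389
grip_force: 59.5
```

jog_arm([
  [0,0,0,-0.15,0,0,255],
  [0,0,0,-0.15,0,0,255],
  [0,0,0,0,0,0,255],
])

```text
time: 9.75
tool_pos: [0.5264, 0.056, 0.0196]
orientation: [0.0, 0.676, 0.737, 0.0]
force: [-0.2, 4.4, 4.5]
grip_width: 0.386
grip_force: 59.5
```

```bash
python3 st.py
```

```text
t 9.75 holder x 1.00 y 73.16 z 19.56 mm phi 94.98 tilt [0.     0.0005] F hx 0.2 hy 4.4 z 4.5 T [ 0.67 -0.07  0.04] grip 33.6
```

jog_arm([
  [0,0,0,-0.15,0,0,255],
  [0,0,0,-0.15,0,0,255],
  [0,0,0,0,0,0,255],
])

```text
time: 10.0
tool_pos: [0.5257, 0.0514, 0.0185]
orientation: [-0.0, 0.676, 0.737, -0.001]
force: [-0.2, -0.7, -4.5]
grip_width: 0.386
grip_force: 59.5
```

jog_arm([
  [0,0,0,-0.15,0,0,255],
  [0,0,0,-0.15,0,0,255],
  [0,0,0,0,0,0,255],
])

```text
time: 10.25
tool_pos: [0.5264, 0.0493, 0.019]
orientation: [-0.0, 0.676, 0.737, -0.0]
force: [0.7, -0.2, -4.1]
grip_width: 0.386
grip_force: 59.5
```

```bash
python3 st.py
```

```text
t 10.25 holder x 0.47 y 66.42 z 19.04 mm phi 94.94 tilt [-0.0004 -0.0008] F hx 0.7 hy -0.2 z -4.1 T [ 0.22 -0.09 -0.02] grip 33.6
```

jog_arm([
  [0,0,0,0.1,0,0,255],
  [0,0,0,0,0,0.1,255],
  [0,0,0,0,0,0.1,255],
  [0,0,0,0,0,0,255],
])

```text
time: 10.58
tool_pos: [0.5266, 0.051, 0.0172]
orientation: [-0.0, 0.676, 0.737, -0.0]
force: [-0.3, -0.8, -3.6]
grip_width: 0.386
grip_force: 59.5
```

```bash
python3 st.py
```

```text
t 10.58 holder x 0.72 y 68.17 z 17.19 mm phi 94.99 tilt [-0.0001 -0.0001] F hx -0.4 hy -0.7 z -3.6 T [ 0.22 -0.05  0.02] grip 33.5
```

Notch is over the key; I'll lower to the floor.

jog_arm([
  [0,0,0,0,0,0.1,255],
  [0,0,0,0,0,0.05,255],
  [0,0,0,0,0,0,255],
])

```text
time: 10.83
tool_pos: [0.5267, 0.0512, 0.0162]
orientation: [0.0, 0.676, 0.737, -0.0]
force: [-2.5, 0.5, 1.4]
grip_width: 0.387
grip_force: 59.5
```

```bash
python3 st.py
```

```text
t 10.83 holder x 0.86 y 68.29 z 16.16 mm phi 95.00 tilt [-0.0002  0.0001] F hx -2.4 hy 0.7 z 1.4 T [ 0.07  0.37 -0.03] grip 33.7
```

jog_arm([
  [0,0,0,0,0,0,200],
  [0,0,0,0,0,0,100],
  [0,0,0,0,0,0,100],
  [0,0,0,0,0,0,100],
  [0,0,0,0,0,0,100],
])

```text
time: 11.25
tool_pos: [0.5269, 0.0509, 0.016]
orientation: [0.0, 0.676, 0.737, 0.0]
force: [-0.8, 0.4, -0.5]
grip_width: 0.572
grip_force: 0.0
```

jog_arm([
  [0,0,0,0,0,-2,100],
  [0,0,0,0,0,-3,100],
  [0,0,0,0,0,-4,100],
  [0,0,0,0,0,-4,180],
  [0,0,0,0,0,-4,255],
])

```text
time: 11.67
tool_pos: [0.5262, 0.0512, 0.1877]
orientation: [-0.0, 0.675, 0.737, 0.0]
force: [1.7, 0.1, -0.3]
grip_width: 0.525
grip_force: 0.0
```

```bash
python3 st.py
python3 - <<'E'
from meas import *
a=np.radians(4.75);Y=np.array([-np.sin(a),np.cos(a)]);X=np.array([Y[1],-Y[0]]);c=np.array([.5232,.0827])-.1*Y
ys=np.arange(-.11,-.03,.0005);P=np.zeros((3,len(ys),3));P[...,:2]=c+ys[None,:,None]*Y+np.array([-.008,0,.008])[:,None,None]*X;P[...,2]=.036
I=cv2.GaussianBlur(sample(fr["scene"],P).mean(0)[None],(0,0),3)[0];print("nose y",ys[np.gradient(I).argmax()])
s=cv2.resize(fr["scene"]["color"][130:255,250:380],None,fx=4.6,fy=4.6,interpolation=cv2.INTER_CUBIC);cv2.imwrite("pics/c6.png",s)
E
```

```text
t 11.67 holder x 0.43 y 68.38 z 187.73 mm phi 95.01 tilt [ 0.0001 -0.0001] F hx 1.7 hy -0.1 z -0.3 T [-0.04 -0.17  0.01] grip 45.7
nose y -0.06549999999999996
```

View pics/c6.png

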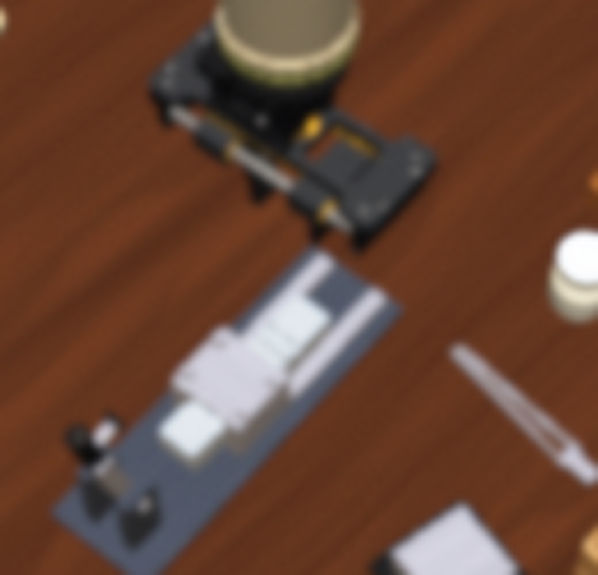

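Run:
```python
from meas import *
a=np.radians(4.75);Y=np.array([-np.sin(a),np.cos(a)]);X=np.array([Y[1],-Y[0]]);c=np.array([.5232,.0827])-.1*Y
def W(x,y,z): return np.r_[c+x*X+y*Y,z]
for th in(1.6,1.7,1.8,1.9,2.0,2.1):
    p=[W(0,-.125+r*np.cos(th),.066+r*np.sin(th)) for r in(.092,.12)]
    print(th,p[1].round(3),[np.r_[proj(fr["top"],q),proj(fr["scene"],q)].round(1).tolist() for q in p])
print("hinge",W(0,-.125,.066).round(4),[proj(f,W(0,-.125,.066)).round(1) for f in fr.values()])
# black blobs near the clamp
for n,(u,v,w,h) in(("top",(355,195,40,35)),("scene",(245,205,50,55))):
    g=fr[n]["color"][v:v+h,u:u+w].max(2);m=(g<45).astype(np.uint8)
    k,l,s,ce=cv2.connectedComponentsWithStats(m)
    for i in range(1,k):
        if s[i,4]>4: print(n,s[i,:5]+[u,v,0,0,0],(ce[i]+[u,v]).round(1))
```

```text
1.6 [ 0.542 -0.145  0.186] [[375.5, 209.2, 272.4, 222.5], [376.8, 207.6, 271.3, 218.4]]
1.7 [ 0.543 -0.157  0.185] [[378.2, 209.1, 270.4, 224.6], [380.4, 207.4, 268.7, 221.3]]
1.8 [ 0.544 -0.169  0.183] [[380.8, 209.0, 268.5, 226.9], [383.8, 207.3, 266.2, 224.2]]
1.9 [ 0.545 -0.18   0.18 ] [[383.3, 209.0, 266.6, 229.2], [387.1, 207.2, 263.7, 227.3]]
2.0 [ 0.546 -0.191  0.175] [[385.6, 209.0, 264.9, 231.6], [390.2, 207.2, 261.4, 230.5]]
2.1 [ 0.547 -0.202  0.17 ] [[387.8, 209.1, 263.2, 234.1], [393.1, 207.4, 259.2, 233.8]]
hinge [ 0.5418 -0.1415  0.066 ] [array([371.5, 214.3]), array([275.4, 234.9])]
top [379 207   6   5  21] [381.3 208.9]
scene [266 226   6   5  18] [268.3 227.9]
scene [270 236   3   5  11] [270.7 238.3]
scene [278 243   5   4  13] [279.5 244. ]
```

jog_arm([
  [0,0,0,0,0,-4,255],
  [0,0,0,0,0,-4,255],
  [0,0,0,-3.8,0,0,255],
  [0,0,0,-3.8,0,0,255],
  [0,0,0,-3.8,0,0,255],
])

```text
time: 12.28
tool_pos: [0.5362, -0.0637, 0.2651]
orientation: [-0.0, 0.675, 0.738, -0.0]
force: [0.9, -0.7, 0.6]
grip_width: 0.027
grip_force: 0.0
```

jog_arm([
  [0,0,0,-3.8,0,0,255],
  [0,0,0,-3.8,0,0,255],
  [0,0,0,-3.8,0,0,255],
  [0,0,0,-3.8,0,0,255],
  [0,0,0,0,0,0,255],
])

```text
time: 12.7
tool_pos: [0.5477, -0.2234, 0.2628]
orientation: [-0.001, 0.68, 0.734, -0.002]
force: [-0.0, -1.2, -0.6]
grip_width: 0.006
grip_force: 0.0
```

```bash
python3 st.py
```

```text
t 12.70 holder x -0.92 y -207.09 z 262.77 mm phi 94.37 tilt [-0.001  -0.0043] F hx -0.1 hy -1.2 z -0.6 T [-0.04 -0.08 -0.01] grip 0.5
```

jog_arm([
  [0,0,0,0,0,3.5,255],
  [0,0,0,0,0,3.5,255],
  [0,0,0,0,0,3.0,255],
  [0,0,0,0,0,1.5,255],
  [0,0,0,0,0,0,255],
])

```text
time: 13.12
tool_pos: [0.5468, -0.213, 0.1454]
orientation: [-0.004, 0.676, 0.737, -0.001]
force: [-0.4, -0.3, 0.2]
grip_width: 0.007
grip_force: 0.0
```

jog_arm([
  [0,0,0,1,0,0,255],
  [0,0,0,1,0,0,255],
  [0,0,0,1,0,0,255],
  [0,0,0,1,0,0,255],
  [0,0,0,0,0,0,255],
])

```text
time: 13.53
tool_pos: [0.5469, -0.1711, 0.1522]
orientation: [0.001, 0.674, 0.738, 0.0]
force: [-0.7, 1.1, -0.2]
grip_width: 0.006
grip_force: 0.0
```

```bash
python3 st.py
```

```text
t 13.53 holder x 2.60 y -154.85 z 152.24 mm phi 95.18 tilt [-0.0005  0.0018] F hx -0.6 hy 1.2 z -0.2 T [ 0.03 -0.16 -0.  ] grip 0.5
```

jog_arm([
  [0,0,0,1,-0.2,0.3,255],
  [0,0,0,1,0,0.2,255],
  [0,0,0,1,0,0,255],
  [0,0,0,1,0,0,255],
  [0,0,0,0,0,0,255],
])

```text
time: 13.95
tool_pos: [0.5406, -0.1312, 0.1458]
orientation: [-0.001, 0.675, 0.738, 0.0]
force: [-0.4, 0.9, 0.1]
grip_width: 0.008
grip_force: 0.0
```

```bash
python3 st.py
```

```text
t 13.95 holder x -0.34 y -114.57 z 145.84 mm phi 95.16 tilt [ 0.0013 -0.0002] F hx -0.3 hy 1.0 z 0.1 T [ 0.05 -0.13 -0.01] grip 0.7
```

jog_arm([
  [0,0,0,1,0,0,255],
  [0,0,0,1,0,0,255],
  [0,0,0,0,0,0,255],
  [0,0,0,0,0,0,255],
])

```text
time: 14.28
tool_pos: [0.5391, -0.1133, 0.146]
orientation: [-0.0, 0.675, 0.738, 0.0]
force: [0.9, 0.5, 1.1]
grip_width: 0.004
grip_force: 0.0
```

```bash
python3 st.py
```

```text
t 14.28 holder x -0.36 y -96.68 z 146.00 mm phi 95.08 tilt [0.0004 0.0002] F hx 0.9 hy 0.4 z 1.1 T [ 0.02 -0.1  -0.04] grip 0.4
```

jog_arm([
  [0,0,0,-1,0,-3,255],
  [0,0,0,-1,0,-3,255],
  [0,0,0,-1,0,-3,255],
  [0,0,0,0,0,0,255],
  [0,0,0,0,0,0,255],
])

```text
time: 14.7
tool_pos: [0.5425, -0.1453, 0.2373]
orientation: [0.001, 0.676, 0.737, 0.001]
force: [0.3, 0.1, 0.0]
grip_width: 0.004
grip_force: 0.0
```

jog_arm([
  [0,0,0,0,0,0,255],
  [0,0,0,0,0,0,255],
  [0,0,0,0,0,0,255],
  [0,0,0,0,0,0,255],
  [0,0,0,0,0,0,255],
])

```text
time: 15.12
tool_pos: [0.5414, -0.1441, 0.2354]
orientation: [-0.0, 0.676, 0.737, -0.0]
force: [-0.4, 1.4, -0.4]
grip_width: 0.003
grip_force: 0.0
```

```bash
python3 st.py
cat > cl.py <<'E'
from meas import *
a=np.radians(4.75);Y=np.array([-np.sin(a),np.cos(a)]);X=np.array([Y[1],-Y[0]]);c=np.array([.5232,.0827])-.1*Y
def W(x,y,z): return np.r_[c+x*X+y*Y,z]
for th in(0,.03,.1,.3,.6,1.0):
    print(th,[proj(fr["scene"],W(0,-.125+r*np.cos(th),.066+r*np.sin(th))).round(1).tolist() for r in(.0,.092,.12)])
f=fr["scene"]["color"];g=f[195:260,250:330].max(2);m=(g<50).astype(np.uint8)
k,l,s,ce=cv2.connectedComponentsWithStats(m)
for i in range(1,k):
    if s[i,4]>4: print(s[i],(ce[i]+[250,195]).round(1))
cv2.imwrite("pics/c7.png",cv2.resize(f[150:250,250:370],None,fx=6,fy=6,interpolation=cv2.INTER_CUBIC))
E
python3 cl.py
```

```text
t 15.12 holder x -0.60 y -127.58 z 235.39 mm phi 95.01 tilt [ 0.0003 -0.0008] F hx -0.3 hy 1.4 z -0.4 T [-0.03 -0.04 -0.01] grip 0.3
0 [[275.4, 234.9], [293.5, 216.0], [298.8, 210.5]]
0.03 [[275.4, 234.9], [293.5, 215.7], [298.8, 210.0]]
0.1 [[275.4, 234.9], [293.3, 214.8], [298.6, 208.9]]
0.3 [[275.4, 234.9], [292.3, 213.0], [297.4, 206.4]]
0.6 [[275.4, 234.9], [289.6, 211.8], [293.9, 204.7]]
1.0 [[275.4, 234.9], [283.8, 213.4], [286.4, 206.6]]
[ 7  0 11  6 39] [262.8 196.8]
[25  2  6  7 18] [277.6 200.2]
[1 4 5 4 9] [253.2 200.6]
[11 11  5  4  7] [263.1 207.7]
[22 11  4  3  7] [273.4 207.1]
[31 10 17 17 39] [288.2 214.4]
[19 41  4  6 14] [270.4 238.6]
[27 47  7  6 28] [279.7 243.9]
```

jog_arm([
  [0,0,0,-3,-2,-2,255],
  [0,0,0,-3,-2,-2,255],
  [0,0,0,-3,-2,-2,255],
  [0,0,0,0,0,0,255],
  [0,0,0,0,0,0,255],
])

```text
time: 15.63
tool_pos: [0.4891, -0.2416, 0.2968]
orientation: [0.001, 0.677, 0.736, -0.0]
force: [-0.2, 1.1, -0.3]
grip_width: 0.006
grip_force: 0.0
```

jog_arm([
  [0,0,0,0,0,0,255],
  [0,0,0,0,0,0,255],
  [0,0,0,0,0,0,255],
  [0,0,0,0,0,0,255],
  [0,0,0,0,0,0,255],
])

```text
time: 16.05
tool_pos: [0.4899, -0.2385, 0.2956]
orientation: [-0.0, 0.675, 0.738, -0.0]
force: [0.6, -0.8, -0.5]
grip_width: 0.005
grip_force: 0.0
```

```bash
python3 st.py;python3 cl.py|tail -8
```

```text
t 16.05 holder x -59.74 y -217.36 z 295.59 mm phi 95.06 tilt [ 0.0003 -0.0004] F hx 0.5 hy -0.9 z -0.5 T [-0.05 -0.07  0.02] grip 0.5
0.1 [[275.4, 234.9], [293.3, 214.8], [298.6, 208.9]]
0.3 [[275.4, 234.9], [292.3, 213.0], [297.4, 206.4]]
0.6 [[275.4, 234.9], [289.6, 211.8], [293.9, 204.7]]
1.0 [[275.4, 234.9], [283.8, 213.4], [286.4, 206.6]]
[ 0  6 10 13 47] [254.2 206.8]
[38 13  8 10 29] [291.3 213.5]
[19 41  5  6 18] [270.6 238.5]
[27 47  7  6 26] [279.7 243.9]
```

jog_arm([
  [0,0,0,0,0,0,255],
  [0,0,0,0,0,0,255],
  [0,0,0,0,0,0,255],
  [0,0,0,0,0,0,255],
  [0,0,0,0,0,0,255],
])

```text
time: 16.57
tool_pos: [0.4897, -0.2393, 0.2959]
orientation: [0.0, 0.676, 0.737, -0.0]
force: [-0.8, -1.4, -0.5]
grip_width: 0.007
grip_force: 0.0
```

jog_arm([
  [0,0,0,0,0,0,255],
  [0,0,0,0,0,0,255],
  [0,0,0,0,0,0,255],
  [0,0,0,0,0,0,255],
  [0,0,0,0,0,0,255],
])

```text
time: 16.98
tool_pos: [0.4897, -0.2392, 0.2959]
orientation: [0.0, 0.676, 0.737, -0.0]
force: [-0.7, 0.1, -0.2]
grip_width: 0.008
grip_force: 0.0
```

jog_arm([
  [0,0,0,0,0,0,255],
  [0,0,0,0,0,0,255],
  [0,0,0,0,0,0,255],
  [0,0,0,0,0,0,255],
  [0,0,0,0,0,0,255],
])

```text
time: 17.4
tool_pos: [0.4897, -0.2393, 0.2959]
orientation: [0.0, 0.676, 0.737, -0.0]
force: [0.6, -0.7, 0.2]
grip_width: 0.005
grip_force: 0.0
```

```bash
python3 cl.py|tail -4
```

```text
[ 0  6 10 13 47] [254.  206.9]
[40 17  8  8 16] [293.5 215.9]
[19 40  5  6 18] [270.7 238. ]
[27 47  7  6 26] [279.7 243.8]
```

View pics/c7.png

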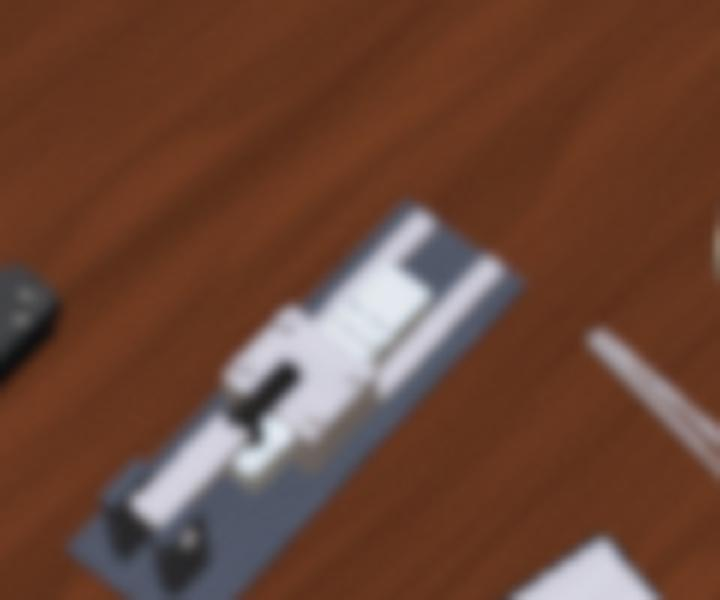

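```bash
python3 cl.py|tail -3|head -1;python3 go.py .5336 -.0419 .13 94.75
```

```text
[40 17  8  8 16] [293.5 215.9]
t 17.6 pos [ 0.4897 -0.2393  0.2959] phi 94.98 n 7 totalrv [0.    0.    0.004]
[0.0, 0.0, 0.001] [2.75, 0.87, 2.37]
[0.0, 0.0, 0.001] [2.76, 0.87, 2.37]
[0.0, 0.0, 0.001] [2.76, 0.87, 2.37]
[0.0, 0.0, 0.001] [2.76, 0.86, 2.37]
[0.0, 0.0, 0.001] [2.76, 0.86, 2.37]
[0.0, 0.0, 0.001] [2.76, 0.86, 2.37]
[0.0, 0.0, 0.001] [2.76, 0.86, 2.37]
```

jog_arm([
  [0,0,0,3.9,1.2,0,255],
  [0,0,0,3.9,1.2,0,255],
  [0,0,0,3.9,1.2,2,255],
  [0,0,0,3.8,1.2,3,255],
  [0,0,0,3.8,1.2,4,255],
])

```text
time: 18.02
tool_pos: [0.5293, -0.0591, 0.2236]
orientation: [0.001, 0.675, 0.738, 0.001]
force: [-0.1, -0.5, -1.3]
grip_width: 0.003
grip_force: 0.0
```

jog_arm([
  [0,0,0,0,0,3.8,255],
  [0,0,0,0,0,3.8,255],
  [0,0,0,0,0,0,255],
  [0,0,0,0,0,0,255],
])

```text
time: 18.35
tool_pos: [0.5274, -0.0617, 0.1465]
orientation: [-0.001, 0.676, 0.737, -0.001]
force: [0.3, -1.1, 2.0]
grip_width: 0.01
grip_force: 0.0
```

```bash
python3 st.py
```

```text
t 18.35 holder x -7.75 y -44.24 z 146.51 mm phi 94.99 tilt [ 0.0012 -0.0029] F hx 0.2 hy -1.1 z 2.0 T [ 0.05 -0.11  0.02] grip 0.8
```

jog_arm([
  [0,0,0,1.9,0.8,2,255],
  [0,0,0,0,0,2.5,255],
  [0,0,0,0,0,1.8,255],
  [0,0,0,0,0,0,255],
  [0,0,0,0,0,0,255],
])

```text
time: 18.77
tool_pos: [0.5357, -0.0426, 0.0861]
orientation: [0.001, 0.676, 0.737, 0.0]
force: [0.2, 0.3, 1.0]
grip_width: 0.007
grip_force: 0.0
```

```bash
python3 st.py
```

```text
t 18.77 holder x 2.11 y -25.89 z 86.06 mm phi 94.93 tilt [-0.0003  0.0016] F hx 0.2 hy 0.3 z 1.0 T [-0.06 -0.1   0.01] grip 0.6
```

jog_arm([
  [0,0,0,0,-0.2,0.4,255],
  [0,0,0,0,0,0.4,255],
  [0,0,0,0,0,0.3,255],
  [0,0,0,0,0,0,255],
])

```text
time: 19.1
tool_pos: [0.5336, -0.0427, 0.0751]
orientation: [0.001, 0.676, 0.737, 0.0]
force: [-4.9, -2.2, 14.9]
grip_width: 0.007
grip_force: 7.5
```

```bash
python3 st.py
```

```text
t 19.10 holder x -0.00 y -25.85 z 75.12 mm phi 94.95 tilt [-0.0017  0.0017] F hx -5.0 hy -1.8 z 14.9 T [-0.29  1.16 -0.  ] grip 0.6
```

jog_arm([
  [0,0,0,0,0,-1,255],
  [0,0,0,0,0,-3,255],
  [0,0,0,0,0,-4,255],
  [0,0,0,0,0,-4,255],
  [0,0,0,0,0,0,255],
])

```text
time: 19.52
tool_pos: [0.5362, -0.0417, 0.2012]
orientation: [0.005, 0.676, 0.737, 0.003]
force: [1.7, 0.6, 0.4]
grip_width: 0.009
grip_force: 0.0
```

jog_arm([
  [0,0,0,-3.5,-2,-1,255],
  [0,0,0,-3.5,-2,-1,255],
  [0,0,0,-3.5,-2,-1,255],
  [0,0,0,-3.5,-2,-1,255],
  [0,0,0,0,0,0,255],
])

```text
time: 19.93
tool_pos: [0.4623, -0.1972, 0.2352]
orientation: [0.002, 0.68, 0.734, -0.001]
force: [-0.9, -1.2, 0.2]
grip_width: 0.003
grip_force: 0.0
```

jog_arm([
  [0,0,0,0,0,0,255],
  [0,0,0,0,0,0,255],
  [0,0,0,0,0,0,255],
])

```text
time: 20.18
tool_pos: [0.4656, -0.1874, 0.2331]
orientation: [0.0, 0.675, 0.738, 0.0]
force: [-0.4, 0.2, -0.2]
grip_width: 0.004
grip_force: 0.0
```

```bash
python3 st.py; python3 cl.py|tail -4; python3 -c "
from cell import ticket
print(ticket.hand_in())"
```

```text
t 20.18 holder x -79.80 y -164.41 z 233.15 mm phi 95.10 tilt [0.0001 0.0004] F hx -0.3 hy 0.2 z -0.2 T [ 0.04 -0.11  0.01] grip 0.4
[ 0  1 20 20 85] [259.3 206.7]
[40 17  8  8 16] [293.5 215.9]
[19 40  5  7 19] [270.7 238.2]
[27 47  7  6 24] [279.7 243.9]
the job is handed in; nothing more can be done
None
```

I handed the job in at 20 s: the bar dropped over the key and went down to the holder's floor, the clamp is down on its nose and the arm is clear; the hand-in gave no verdict.

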